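Shut and seal-test the sample dry-box

ROBOT

A 6-joint arm with a two-finger parallel gripper is mounted at the origin on the work surface. World frame = base frame: x ahead of the robot, y to its left, z up, the work surface at z = 0. Lengths are in mm, angles in degrees, forces in N, time in s.
With the tool pointing down it reaches from about 350 to 850 mm from the base axis. Payload 8.1 kg.
Tool frame: the origin (TCP) lies at the very end of the fingers, on their centre line; the grasp point (between the pads) lies 19 mm behind it (robot.pinch_z is the distance from the TCP to the grasp point, in mm); z points along the fingers, y is the direction in which the jaws open and shut (so a half turn about z gives the same grasp; the last joint's range is limited). The gripper opens to 85 mm and grips with 20 to 120 N. Pads are 22 mm wide; open, the fingers measure 114 mm over their backs; the gripper's body (76 mm by 85 mm) begins 54 mm behind the grasp point. The pads swing forward as they close: fully open they stand 13 mm farther back than shut.
Start: joints at [-69.809, 7.471, 85.268, -0, 87.261, -4.893], TCP at [254.388, -543.407, 191.992] pointing down, gripper open.
Joint ranges: [-169.43, 169.43], [-51.17, 129.36], [1.28, 143.12], [-76.62, 256.62], [0, 156.53], [-152.29, 152.29]. Speed limits (degrees/s): [136.94, 136.94, 159.86, 180, 180, 180].

INTERFACE

Orientations are given as [roll, pitch, yaw] about the fixed x, y, z axes, in that order (R = Rz(yaw) Ry(pitch) Rx(roll)).
In Python, from rig import sensors, camera, robot, look_for, cut_out, landmark_of gives the robot as it stands.
- The arm moves only by the shell command python3 -m inch 'ROWS'. ROWS is JSON, a list of rows, each an object with "xyz": the shift along the tool's x, y, z scaled (see below), a list of three; "rotation": the turn, a rotation vector about the tool's x, y, z scaled (see below), a list of three; "grip": the finger opening in mm, from 0 to 85.4. In form: [{"xyz": [dx, dy, dz], "rotation": [rx, ry, rz], "grip": grip}, ...]. A call has 1 to 20 rows; each row shifts and turns the commanded pose from where the row before left it, along the tool's axes as they then stand; what a row does not reach is not made up. The controller multiplies each number of a shift by 0.05 m and each number of a turn by 2 pi rad. A row lasts 1/8 s, in which the tool goes at most 62.5 mm and 10.7 degrees, less where a joint would pass 70% of its speed; a pose out of reach is approached as far as the arm can. A call with a number of a shift or a turn outside -1 to 1 is refused whole. A call with a gripper value outside its range is refused whole. The fingers move at their own pace and stop on an object; the grip force is fixed at half the most. Time passes only in rows, so rows that do not move let the fingers close. It gives the time, the measured TCP pose, the force and the opening at its end, in the units of the state.
- sensors.observe(): the state, without advancing time (a new reading comes with each control period).
- camera(name): name is "scene" or "top"; returns a dict with "pixels" (384x512x3 uint8, red, green, blue), "intrinsics" (3x3 intrinsics, pixels), "rvec" (rotation vector, rad) and "tvec" (3), from world to camera coordinates, as OpenCV has them. Camera axes: x right, y down, z forward; pixel columns grow to the right and rows downward; lengths in mm; the calibration is good to about 2 mm. A picture is of the moment at which its call begins. There is no depth.
- robot.close_job(): hands the job in, once; it reports no verdict.
Trained networks look in the newest picture that a camera, given by its name, has taken for a name from the list of things; names that differ only in an ending like _2 or _b are one class to them, and where a whole thing is asked for, a point or a joint stands for the part that bears it (a point fixed in the world has none). Each returns a list of dicts, best first, with "conf" (0 to 1); they miss things now and then, are a little off and sometimes report something else, mostly with a low value. They report only what shows in the picture. A call takes as long as a camera call.
- look_for(target, camera): "bbox" ([left, top, right, bottom] in pixels, round what is visible of it).
- cut_out(target, camera): "pixels" (384x512 bool, what is visible of it) and "bbox" ([left, top, right, bottom] in pixels, round what is visible of it).
- landmark_of(target, camera): "centre" ([column, row] in pixels: a listed point, or the origin of a listed thing).
The state is a dict: "clock": time; "joint_positions": joint angles; "joint_vel": joint speeds; "joint_efforts": joint torques, N m; "position": TCP position; "tool_rot": TCP orientation; "wrist_force": force on the tool from outside, world axes, zero at the start; "torque": the same for the moment, N m; "width": finger opening in mm.
Only numpy, scipy, OpenCV 4.12 (cv2) and the standard library are available. Lean on these libraries where they do the work, as an engineer would, in place of code of your own. Each camera call takes 0.05 s, during which the arm holds its last target.

TASK

First shut the vent on the white dry-box: turn the red handle from along the brass pipe fully to its stop, straight across the pipe. Next turn the orange quarter-turn catch until its slot lines up with the two red marks and with the steel tongue of the blue cover; then swing the sprung cover down so that the tongue drops into the slot, and finish while still holding the cover pressed fully home on its frame with the fingertips, because it springs open when let go. Leave the other things on the table where they are.

Things in the scene. Friction and masses are not known exactly. Their poses are not given: they have to be found in the camera images.
- drybox: White case fixed to the table, turned by some yaw; 260 mm along its x, y from -170 to 150, flat deck 110 mm up. Origin at table level; x away from the robot, y left, z up. A frame with black seal (x +-90, y -35 to 115, top 132 mm up) surrounds a well of tubes; cover hinge on its left, catch at (50, -100) on the deck, brass vent pipe leaves the right side along -y at x 0, to y -300.
- cock (a joint): Red vent handle on a vertical axis at (0, -240) mm in the drybox frame: 0 = open (points along the box's -y, the pipe), 1.571 = closed stop (points along the box's -x). Grows clockwise seen from above; 0.1 N m friction, stays where left. Bar 14 mm wide, 80 mm long from the axis, 84 to 98 mm above the table, free at both sides; the pipe and cock body below it reach up to 61 mm.
- cock_tip (a point): Point on the red handle, 75 mm from its axis, mid-height (91 mm above the table); its y axis points along the handle back to the axis.
- catch (a joint): Orange quarter-turn catch on a vertical axis: 0 = slot in line with the box's y, the red marks and the tongue. Grows anticlockwise seen from above; starts 0.9 to 1.5, stops at -0.35 and 1.62, with no detent at 0. Light friction (0.05 N m), stays where left. Fits the tongue within about 0.2 rad either way.
- catch_grip (a point): Centre of the catch, on its axis, 136 mm above the table. Two upright cheeks, each 8 mm thick, 40 mm long, 124 to 148 mm above the table, with a 14 mm slot between: 30 mm over both along this point's x, slot along its y. Grip across the 30 mm from above. A low disc 44 mm wide lies below them.
- cover (a joint): Blue cover's hinge angle: 0 = shut flat on the frame (hard stop), grows as it opens upward; starts at 1.05 to 1.3 and a spring pushes it back there. The level hinge lies along the box's x on the left of the frame; the free edge is on the right when shut. Pressing at the pad takes about 3 to 6 N near shut.
- cover_hinge (a point): Middle of the hinge axis, 136 mm above the table; does not move.
- cover_pad (a point): Centre of the yellow disc on the cover's outer face, the place to press, 120 mm from the hinge axis, 45 mm from the cover's middle towards the robot. Its -y points from hinge to free edge, z out of the outer face (up when shut). Plate 180 mm along the hinge, reaching 150 mm from it, 8 mm thick (4 mm each side of the axis); a tongue 6 mm thick sticks out past the free edge at x 50 of the box, to 242 mm from the hinge.
- tube_rack: Bystander, loose, to be left alone: wire rack full of capped tubes, 70 x 160 x 96 mm high, stands behind the dry-box. Origin at the middle of its underside.
- jar: Bystander, loose, to be left alone: small jar with yellow lid, 52 mm across, 75 mm high, stands near the vent pipe. Origin at the middle of its underside.
- slide_box: Bystander, loose, to be left alone: flat green box, 85 x 100 x 30 mm high, lies left of the dry-box. Origin at the middle of its underside.
- tablet: Bystander, loose, to be left alone: black tablet computer 130 x 210 x 12 mm, lies to the left. Origin at the middle of its underside.
- stylus: Bystander, loose, to be left alone: black pen 130 mm long, 9 mm thick, lies to the left. Origin at the middle of its underside.
- glove_carton: Bystander, loose, to be left alone: cardboard box 120 x 220 x 80 mm high, far right. Origin at the middle of its underside.
- wash_bottle: Bystander, loose, to be left alone: bottle with red cap, 64 mm across, 150 mm high, far right. Origin at the middle of its underside.

How it is judged (in metres and radians):
On the way, in this order (a step that is already met when the one before it is completed fails the run):
1. the red vent handle is turned to its closed stop (value of joint cock above 1.42 rad), for 0.2 s.
2. with the cover still up, the catch's slot is lined up with the marks (value of joint catch between -0.25 and 0.25 rad and value of joint cover above 0.5 rad), for 0.2 s.
3. the cover is pressed home on its frame by the fingertips (value of joint cover below 0.035 rad and contact force between the fingers and cover above 1 N), for 0.2 s.
At the end, for the whole second after the job is handed in: The vent handle is within 0.17 rad of its closed stop, the catch's slot within 0.25 rad of the marks, and the cover lies still within 0.035 rad of shut while the fingers press on it with more than 1 N, all through the last second (all of step 3 and value of joint cock above 1.4 rad and value of joint catch between -0.25 and 0.25 rad and velocity of joint cover between -0.05 and 0.05 rad/s); the arm keeps its last pose, push and grip.
It fails at once if another thing on the table is moved by more than 30 mm (distance of any of tube_rack, jar, slide_box, tablet, stylus, glove_carton, wash_bottle from where it was at the start of the episode above 0.03 m).
It also fails if it takes over 67 s, if anything falls off the work surface, if the arm or the gripper's body presses on something with over 40 N, if the wrist force passes 120 N, or if a joint passes its speed limit or range.

## Working session

There is one attempt and no reset: what is moved stays moved. The work goes in short steps, Python scripts to look and compute and a shell command to move; the robot and the scene stay as the last step left them, time stands still between calls to the robot, and variables do not carry over. Pictures are saved under pics/ and viewed, and the job is handed in when it is done.

```bash
mkdir -p pics; ls
python3 - <<'E'
from rig import sensors,camera,robot,look_for,cut_out,landmark_of
import cv2,numpy as np
for n in("scene","top"):
    c=camera(n); cv2.imwrite(f"pics/{n}0.png",cv2.resize(c["pixels"][:,:,::-1],(768,576)))
    print(n,np.round(c["intrinsics"],1).tolist(),np.round(c["rvec"],4),np.round(c["tvec"],1))
    for t in["drybox","cock_tip","catch_grip","cover_hinge","cover_pad","jar","cock","cover"]:
        print(t,[(np.round(d["centre"],1).tolist(),round(d["conf"],2)) for d in landmark_of(t,n)][:3])
print(sensors.observe())
E
```

```text
pics
scene [[359.0, 0.0, 258.6], [0.0, 359.0, 196.0], [0.0, 0.0, 1.0]] [ 1.0506  2.2872 -1.1754] [ 374.3 -157.9 1616.7]
drybox [([286.1, 230.0], 0.92)]
cock_tip [([235.0, 167.8], 0.62)]
catch_grip [([256.9, 191.8], 0.69)]
cover_hinge [([311.3, 219.0], 0.59), ([259.2, 191.7], 0.28)]
cover_pad [([317.1, 174.4], 0.73)]
jar [([227.2, 209.0], 0.81)]Traceback (most recent call last):
  File "<stdin>", line 7, in <module>
ValueError: it knows: catch_grip, cock_tip, cover_hinge, cover_pad, drybox, glove_carton, jar, slide_box, stylus, tablet, tube_rack, wash_bottle
```

```bash
cat > h.py <<'E'
from rig import sensors,camera,robot,look_for,cut_out,landmark_of
import cv2,numpy as np
from scipy.spatial.transform import Rotation as R
def snap(n,tag):
    c=camera(n); cv2.imwrite(f"pics/{n}{tag}.png",cv2.resize(c["pixels"][:,:,::-1],(768,576),interpolation=cv2.INTER_CUBIC)); return c
def P(c):
    M,_=cv2.Rodrigues(np.array(c["rvec"],float)); return np.array(c["intrinsics"])@np.c_[M,np.array(c["tvec"])]
def proj(c,X): 
    return cv2.projectPoints(np.array(X,float).reshape(-1,1,3),np.array(c["rvec"],float),np.array(c["tvec"],float),np.array(c["intrinsics"],float),None)[0].reshape(-1,2)
def tri(c1,p1,c2,p2):
    X=cv2.triangulatePoints(P(c1),P(c2),np.array(p1,float).reshape(2,1),np.array(p2,float).reshape(2,1)).ravel(); return X[:3]/X[3]
def atz(c,p,z):
    M=P(c); A=np.c_[M[:,:2],-np.array([p[0],p[1],1])]; return np.linalg.solve(A,-(M[:,2]*z+M[:,3]))[:2]
E
python3 - <<'E'
from h import *
C={};L={}
for n in("scene","top"):
    c=C[n]=snap(n,"1")
    for t in["drybox","cock_tip","catch_grip","cover_hinge","cover_pad","jar","tube_rack","slide_box"]:
        l=landmark_of(t,n); L[n,t]=l[0]["centre"] if l else None
        print(n,t,[(np.round(d["centre"],1).tolist(),round(d["conf"],2)) for d in l][:3])
M,_=cv2.Rodrigues(np.array(C["top"]["rvec"]));print(C["top"]["intrinsics"],C["top"]["rvec"],C["top"]["tvec"])
for t in["drybox","cock_tip","catch_grip","cover_hinge","cover_pad","jar","tube_rack","slide_box"]:
    if L["scene",t] is not None and L["top",t] is not None: print(t,np.round(tri(C["scene"],L["scene",t],C["top"],L["top",t]),1))
print(sensors.observe())
E
```

```text
scene drybox [([287.6, 231.6], 0.7), ([224.3, 206.0], 0.48)]
scene cock_tip [([239.3, 168.7], 0.62), ([285.8, 230.4], 0.31)]
scene catch_grip [([283.8, 233.1], 0.64)]
scene cover_hinge [([311.8, 219.3], 0.97)]
scene cover_pad [([319.6, 173.7], 0.89)]
scene jar [([228.2, 210.2], 0.54)]
scene tube_rack [([246.3, 257.9], 0.79)]
scene slide_box [([363.6, 257.1], 0.85)]
top drybox [([222.9, 210.0], 0.61)]
top cock_tip [([315.1, 231.4], 0.53)]
top catch_grip [([254.5, 193.4], 0.43)]
top cover_hinge [([103.4, 246.2], 0.69), ([182.9, 189.7], 0.66)]
top cover_pad [([188.3, 198.5], 0.64)]
top jar [([295.1, 197.0], 0.59)]
top tube_rack [([231.2, 154.1], 0.92), ([388.9, 176.5], 0.66)]
top slide_box [([147.4, 212.0], 0.78)]
[[430.31002396   0.         257.68347888]
 [  0.         430.31002396 188.04368702]
 [  0.           0.           1.        ]] [ 2.19344601 -2.02632916  0.21184578] [ -66.59730219  592.43475855 1404.22700687]
drybox [522.9  96.8 -12.1]
cock_tip [ 455.2 -212.    94.2]
catch_grip [572.8  30.9 -13.5]
cover_hinge [488.  369.9 236.9]
cover_pad [506.1 182.  254.5]
jar [ 583.7 -149.2   -3. ]
tube_rack [723.8  85.2   7.9]
slide_box [489.5 360.2  10. ]
{'clock': 1.25, 'joint_positions': array([-6.98100472e+01,  7.47112280e+00,  8.52674054e+01,  6.35291662e-04,
        8.72613561e+01, -4.89428524e+00]), 'joint_vel': array([-0.02312682,  0.04948419,  0.07068429,  0.03094797, -0.04376476,
        0.12096705]), 'joint_efforts': array([-3.81339269e-04, -5.69317853e+01, -5.00870812e+01, -2.44346884e-04,
        1.37974344e-03, -2.07997353e-06]), 'position': array([ 254.38539349, -543.41225775,  191.99646081]), 'tool_rot': array([ 1.79999831e+02, -6.22378735e-04,  2.50842077e+01]), 'wrist_force': array([ 0.0397789 , -1.11162989,  0.25418902]), 'torque': array([-0.00082838,  0.01975545, -0.03821462]), 'width': 85.66232670989542}
```

View pics/scene1.png

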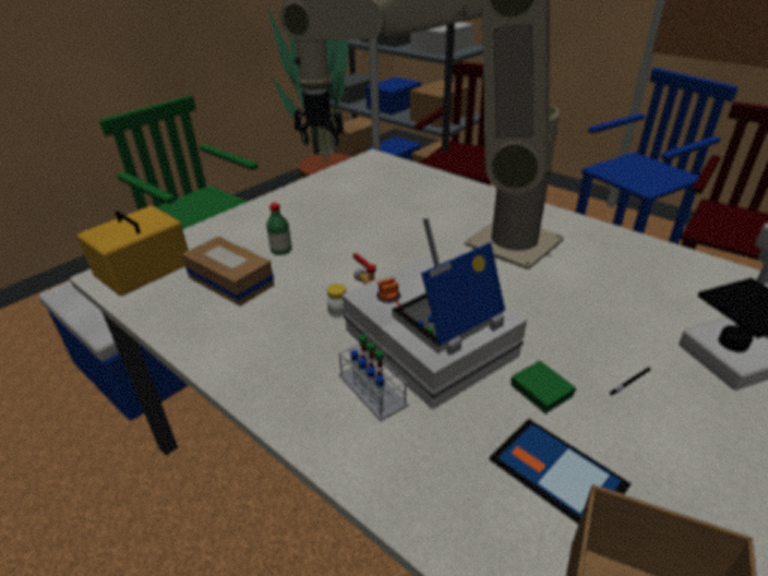

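View pics/top1.png

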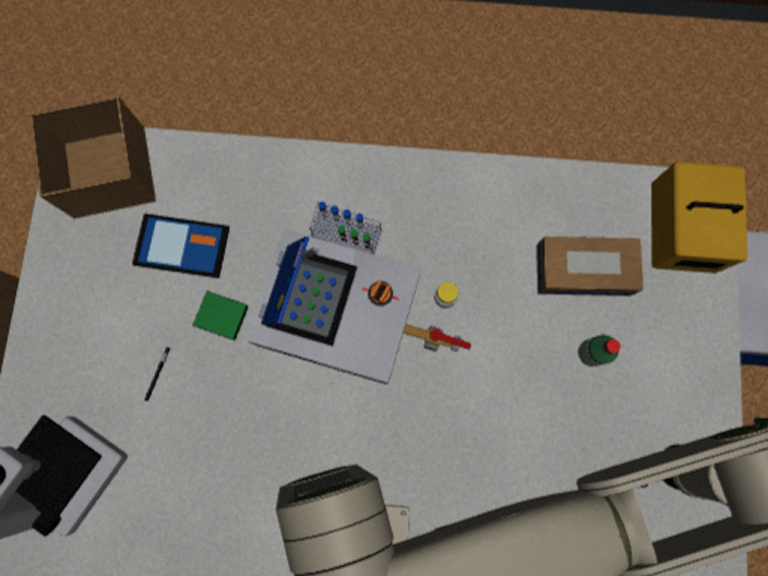

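Run:
```python
from h import *
c=snap("top","2");cv2.imwrite("pics/topz.png",cv2.resize(c["pixels"][140:270,155:335,::-1],None,fx=4.4,fy=4.4,interpolation=cv2.INTER_CUBIC))
c=snap("scene","2");cv2.imwrite("pics/scz.png",cv2.resize(c["pixels"][135:275,205:365,::-1],None,fx=4.2,fy=4.2,interpolation=cv2.INTER_CUBIC))
```

```text
(no output)
```

View pics/topz.png

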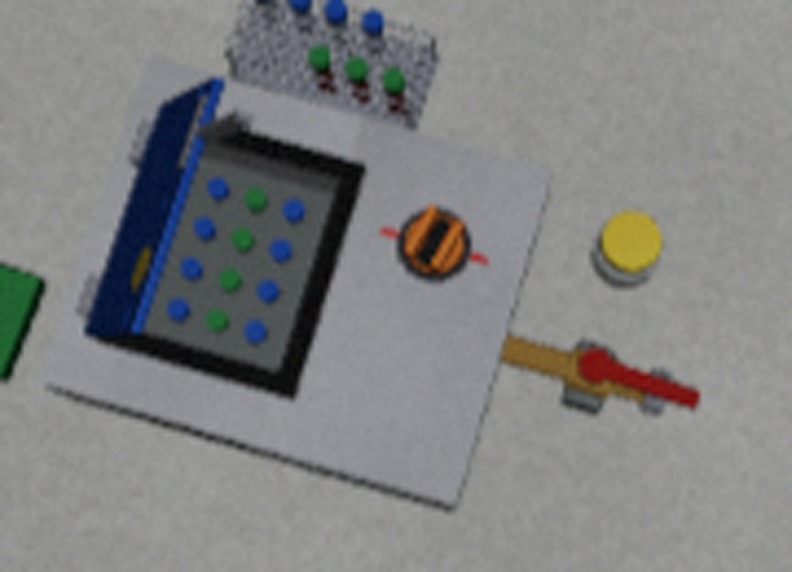

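View pics/scz.png

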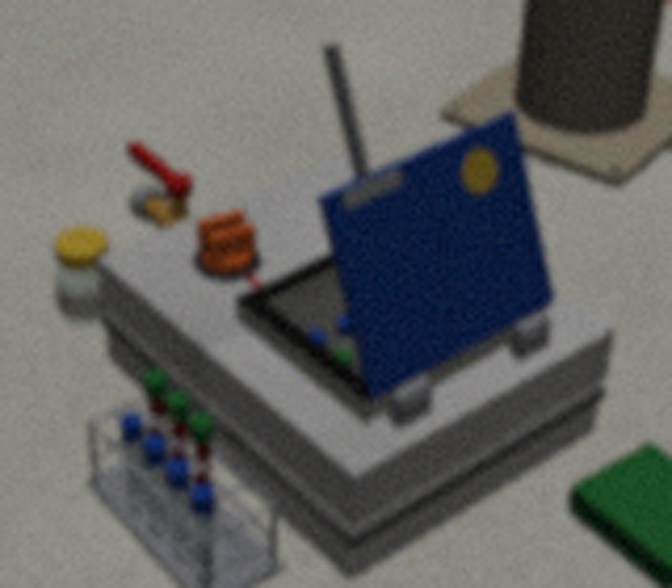

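```bash
cat > fit.py <<'E'
from h import *
from scipy.optimize import least_squares
ct=camera("top");cs=camera("scene")
def cov(x,r,n,th): return [x,115-r*np.cos(th)+n*np.sin(th),136+r*np.sin(th)+n*np.cos(th)]
T=[((-130,-170,110),(455,508)),((-130,150,110),(47,387)),((130,-170,110),(550,172)),((50,-100,148),(437,241)),((-90,-35,132),(294,396)),((90,-35,132),(364,166)),((0,-320,91),(698,399)),((0,-240,98),(596,366)),((-45,120,4),(142,270))]
S=[((130,150,110),(355,475)),((130,-170,110),(100,262)),((-130,150,110),(612,333)),((50,-100,148),(226,217)),((0,-320,91),(131,150)),((0,-240,98),(178,183)),((90,-35,132),(240,300)),((-45,120,4),(480,171)),((50,242,0),(331,47))]
def W(q,X): 
    c,s=np.cos(q[2]),np.sin(q[2]); X=np.array(X,float); return np.c_[X[:,0]*c-X[:,1]*s+q[0],X[:,0]*s+X[:,1]*c+q[1],X[:,2]+q[4]]
def bx(X,th): return [cov(*p,th) if p[2]<50 else p for p in X]
def res(q):
    r=[]
    for c,D,f,o in((ct,T,4.4,(155,140)),(cs,S,4.2,(205,135))):
        r.append(proj(c,W(q,bx([d[0] for d in D],q[3])))-(np.array([d[1] for d in D])/f+o))
    return np.concatenate(r).ravel()
s=least_squares(res,[540,60,-.3,1.1,0],loss="soft_l1");q=s.x
E
python3 - <<'E'
from fit import *
print(q,np.degrees(q[2:4])); print(np.round(res(q).reshape(-1,2),1).tolist())
Q=W(q,[(0,-240,91),(0,-315,91),(-75,-240,91),(50,-100,136),(0,115,136),cov(-45,120,4,q[3]),cov(-45,120,4,0)])
print(np.round(Q,1))
# slot direction in top view: dark slot ends (447,222)->(425,262) zoom
a=atz(ct,np.array((449,222))/4.4+(155,140),148);b=atz(ct,np.array((424,264))/4.4+(155,140),148);d=a-b
print("slot world deg",np.degrees(np.arctan2(d[1],d[0])), "rel box y", np.degrees(np.arctan2(d[1],d[0])-q[2])-90)
print(sensors.observe()["clock"])
E
```

```text
[ 5.28523384e+02  1.00161555e+02 -2.05277319e-01  1.18998382e+00
 -5.20110308e+00] [-11.76152401  68.18105038]
[[-0.0, 0.3], [-2.2, -0.2], [0.4, 0.5], [-1.1, -0.4], [-0.6, 1.2], [-0.1, 0.5], [-0.3, -0.1], [-0.4, 0.3], [-0.0, 0.6], [-0.3, 0.8], [-1.1, -0.4], [0.0, -0.9], [-0.4, 2.0], [-1.2, 0.2], [-0.6, -0.4], [-1.3, -0.1], [-1.0, 0.1], [0.5, -0.3]]
[[ 479.6 -134.8   85.8]
 [ 464.3 -208.2   85.8]
 [ 406.2 -119.5   85.8]
 [ 557.1   -7.9  130.8]
 [ 552.   212.7  130.8]
 [ 499.6  181.9  243.7]
 [ 483.4  104.4  134.8]]
slot world deg -25.724419566583485 rel box y -103.96289555167931
1.45
```

Run:
```python
from fit import *
f=lambda p: res(np.r_[p,0])
s=least_squares(f,[540,60,-.3,1.1],loss="soft_l1");p=np.r_[s.x,0]
print(p,s.cost); print(np.round(res(p).reshape(-1,2),1).tolist())
print(np.round(W(p,[(0,-240,91),(0,-315,91),(-75,-240,91),(50,-100,136),(0,115,136),cov(-45,120,4,p[3]),cov(-45,120,4,0)]),1))
for a,t in((3,0),(9,0)): pass
it=[(3,3),(6,4),(7,5),(5,6),(8,7)]
for i,j in it:
    print(T[i][0],np.round(tri(ct,np.array(T[i][1])/4.4+(155,140),cs,np.array(S[j][1])/4.2+(205,135)),1))
```

```text
[ 5.29056630e+02  1.01020408e+02 -2.06303978e-01  1.37485471e+01
  0.00000000e+00] 12.44023178671053
[[-0.3, 0.1], [-2.8, -0.7], [0.2, 0.1], [-1.4, -0.8], [-1.0, 0.8], [-0.4, 0.0], [-0.3, -0.4], [-0.6, -0.0], [-0.3, 0.2], [-0.2, -0.3], [-1.1, -1.5], [0.4, -1.9], [-0.3, 0.9], [-1.2, -0.9], [-0.5, -1.5], [-1.3, -1.2], [-0.9, -1.3], [0.3, -1.8]]
[[ 479.9 -133.9   91. ]
 [ 464.5 -207.3   91. ]
 [ 406.5 -118.5   91. ]
 [ 557.5   -7.1  136. ]
 [ 552.6  213.6  136. ]
 [ 500.   181.9  248.6]
 [ 484.   105.3  140. ]]
(50, -100, 148) [554.3 -10.8 148.4]
(0, -320, 91) [ 461.5 -212.4   86.4]
(0, -240, 98) [ 479.8 -135.    91.3]
(90, -35, 132) [609.7  49.  127.6]
(-45, 120, 4) [500.4 183.2 244.9]
```

```bash
cat > go.py <<'E'
import sys;from h import *
# go.py x y z yaw : remaining shift (units) in current tool frame, and rz
o=sensors.observe();p=o["position"];a=o["tool_rot"]
M=R.from_euler("xyz",a,degrees=True)
t=np.array([float(v) for v in sys.argv[1:4]]);d=M.inv().apply(t-p)
print("t",round(o["clock"],2),"p",np.round(p,1),"rpy",np.round(a,1),"F",np.round(o["wrist_force"],1),"w",round(o["width"],1),"j",np.round(o["joint_positions"],0))
rot=(M.inv()*R.from_euler("xyz",[180,0,float(sys.argv[4])],degrees=True)).as_rotvec(degrees=True)
print("shift units",np.round(d/50,3),"rot units",np.round(rot/360,4),"len mm",round(np.linalg.norm(d),1),"rot deg",np.round(rot,1))
E
python3 go.py 467 -195.2 192 25.08
python3 -m inch '[{"xyz":[0.756,-0.5,0],"rotation":[0,0,0],"grip":40},{"xyz":[0.756,-0.5,0],"rotation":[0,0,0],"grip":40},{"xyz":[0.756,-0.5,0],"rotation":[0,0,0],"grip":40},{"xyz":[0.756,-0.5,0],"rotation":[0,0,0],"grip":40},{"xyz":[0.756,-0.5,0],"rotation":[0,0,0],"grip":40},{"xyz":[0.756,-0.5,0],"rotation":[0,0,0],"grip":40},{"xyz":[0.756,-0.5,0],"rotation":[0,0,0],"grip":40},{"xyz":[0.756,-0.5,0],"rotation":[0,0,0],"grip":40},{"xyz":[0.756,-0.5,0],"rotation":[0,0,0],"grip":40},{"xyz":[0,0,0],"rotation":[0,0,-0.0246],"grip":40},{"xyz":[0,0,0],"rotation":[0,0,-0.0246],"grip":40},{"xyz":[0,0,0],"rotation":[0,0,-0.0246],"grip":40},{"xyz":[0,0,0],"rotation":[0,0,-0.0246],"grip":40},{"xyz":[0,0,0],"rotation":[0,0,-0.0246],"grip":40},{"xyz":[0,0,0],"rotation":[0,0,-0.0246],"grip":40},{"xyz":[0,0,0],"rotation":[0,0,0],"grip":40}]'
python3 go.py 467 -195.2 72 78.2
```

```text
t 1.55 p [ 254.4 -543.4  192. ] rpy [-180.     0.    25.1] F [ 0.  -0.9 -0.3] w 85.3 j [-70.   7.  85.  -0.  87.  -5.]
shift units [ 6.804 -4.505 -0.   ] rot units [-0.  0.  0.] len mm 408.0 rot deg [-0.  0.  0.]
clock: 3.55
position: [467.2, -195.4, 192.1]
tool_rot: [180.0, 0.0, 78.2]
wrist_force: [-0.6, 0.1, 0.1]
width: 39.9
t 3.55 p [ 467.2 -195.4  192.1] rpy [180.    0.   78.2] F [-0.6  0.1  0.1] w 39.9 j [-29.  -7. 100.   0.  87. -17.]
shift units [ 0.004 -0.004  2.402] rot units [ 0.      0.     -0.0001] len mm 120.1 rot deg [ 0.  0. -0.]
```

```bash
python3 -m inch '[{"xyz":[0,0,0.5],"rotation":[0,0,0],"grip":40},{"xyz":[0,0,0.5],"rotation":[0,0,0],"grip":40},{"xyz":[0,0,0.44],"rotation":[0,0,0],"grip":40},{"xyz":[0,0,0],"rotation":[0,0,0],"grip":40}]'
python3 - <<'E'
from h import *
A=[]
for n,(r,c0) in(("top",((170,260),(250,350))),("scene",((120,220),(200,320)))):
    c=camera(n);A.append(cv2.resize(c["pixels"][r[0]:r[1],c0[0]:c0[1],::-1],(400,360),interpolation=cv2.INTER_CUBIC))
cv2.imwrite("pics/a1.png",np.hstack(A))
E
```

```text
clock: 4.05
position: [465.6, -194.6, 118.1]
tool_rot: [-179.8, -0.1, 78.0]
wrist_force: [-0.4, -0.4, -0.2]
width: 40.4
```

View pics/a1.png

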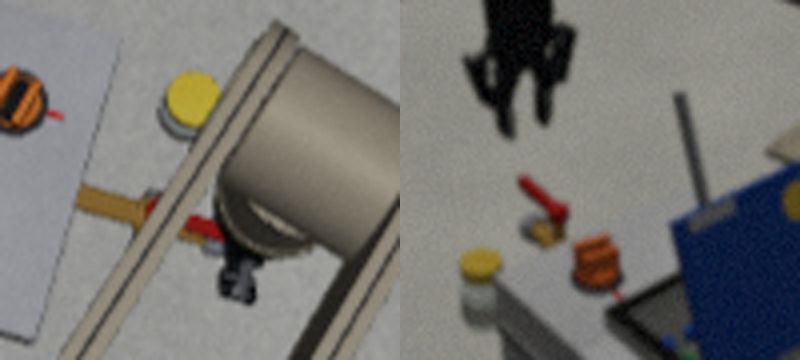

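```bash
python3 - <<'E'
from h import *
for n in("top","scene"):
    c=camera(n);p=sensors.observe()["position"];print(n,p,proj(c,[p,[464.5,-207.8,90],[464.5,-207.8,110]]).round(1).tolist())
E
python3 go.py 467 -195.2 72 78.2
```

```text
top [ 467.77106769 -195.76362653  121.24343607] [[309.5, 227.5], [311.9, 229.9], [312.7, 229.2]]
scene [ 467.97309364 -195.85300026  121.47173524] [[236.8, 165.0], [235.7, 170.5], [235.4, 166.1]]
t 4.25 p [ 468.  -195.9  121.5] rpy [179.9   0.   78.2] F [0.7 0.9 0.2] w 39.8 j [-29.  -5. 105.   0.  79. -17.]
shift units [ 0.009 -0.024  0.989] rot units [ 0.0003  0.0001 -0.0001] len mm 49.5 rot deg [ 0.1  0.  -0. ]
```

```bash
python3 - <<'E'
from h import *
A=[]
c=camera("scene");im=c["pixels"][:,:,::-1].copy();p=sensors.observe()["position"]
y=R.from_euler("xyz",sensors.observe()["tool_rot"],degrees=True).as_matrix()[:,1]
u=proj(c,[p,p+20*y,p-20*y,p+20*y+[0,0,20],p-20*y+[0,0,20]]);print(u)
b=cv2.resize(im[120:220,200:300],(600,600),interpolation=cv2.INTER_CUBIC)
for q in u: cv2.circle(b,tuple(int(v) for v in (q-[200,120]+.5)*6),3,(0,255,0),-1)
cv2.imwrite("pics/a2.png",b)
E
python3 go.py 467 -195.2 72 78.2
```

```text
[[236.8391958  164.96844686]
 [232.46920237 166.66791451]
 [241.14827038 163.29267024]
 [232.15201601 162.10392227]
 [240.91025338 158.76379473]]
t 4.3 p [ 468.  -195.9  121.5] rpy [179.9   0.   78.2] F [-0.1  0.2 -0.3] w 39.7 j [-29.  -5. 105.   0.  79. -17.]
shift units [ 0.009 -0.024  0.989] rot units [ 0.0003  0.0001 -0.0001] len mm 49.5 rot deg [ 0.1  0.  -0. ]
```

View pics/a2.png

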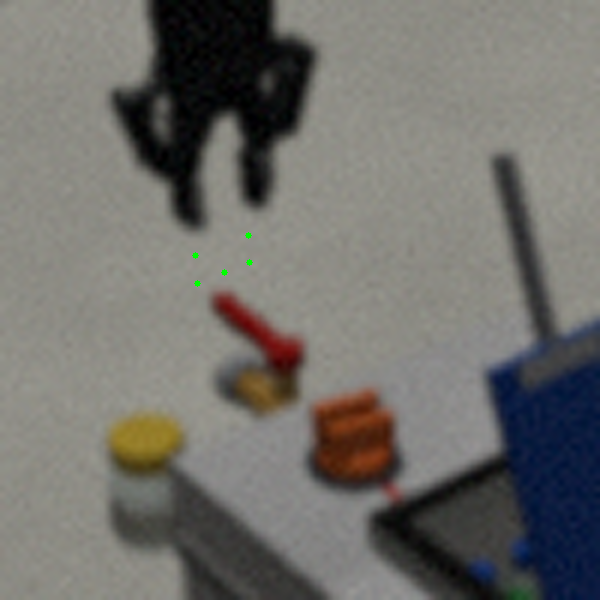

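```bash
python3 -m inch '[{"xyz":[0,-0.02,0.25],"rotation":[0,0,0],"grip":40},{"xyz":[0,0,0.25],"rotation":[0,0,0],"grip":40},{"xyz":[0,0,0.25],"rotation":[0,0,0],"grip":40},{"xyz":[0,0,0],"rotation":[0,0,0],"grip":40},{"xyz":[0,0,0],"rotation":[0,0,0],"grip":40}]'
python3 - <<'E'
from h import *
c=camera("scene");im=c["pixels"][:,:,::-1].copy();p=sensors.observe()["position"]
y=R.from_euler("xyz",sensors.observe()["tool_rot"],degrees=True).as_matrix()[:,1]
u=proj(c,[p,p+20*y,p-20*y,p+20*y+[0,0,20],p-20*y+[0,0,20]]);print(u)
b=cv2.resize(im[120:220,200:300],(600,600),interpolation=cv2.INTER_CUBIC)
for q in u: cv2.circle(b,tuple(int(v) for v in (q-[200,120]+.5)*6),2,(0,255,0),-1)
cv2.imwrite("pics/a3.png",b)
E
python3 go.py 467 -195.2 72 78.2
```

```text
clock: 4.92
position: [466.1, -195.2, 82.5]
tool_rot: [-180.0, -0.0, 78.2]
wrist_force: [0.7, -0.4, 1.3]
width: 40.1
[[237.72941297 173.40650293]
 [233.44228293 175.14477617]
 [241.95782512 171.69203763]
 [233.13885353 170.73131918]
 [241.73065756 167.3103183 ]]
t 4.97 p [ 466.4 -195.3   82.9] rpy [180.    0.   78.2] F [ 0.8 -0.4  0.1] w 40.0 j [-29.  -3. 107.  -0.  75. -17.]
shift units [0.005 0.01  0.217] rot units [0.0001 0.     0.0001] len mm 10.9 rot deg [0. 0. 0.]
```

View pics/a3.png

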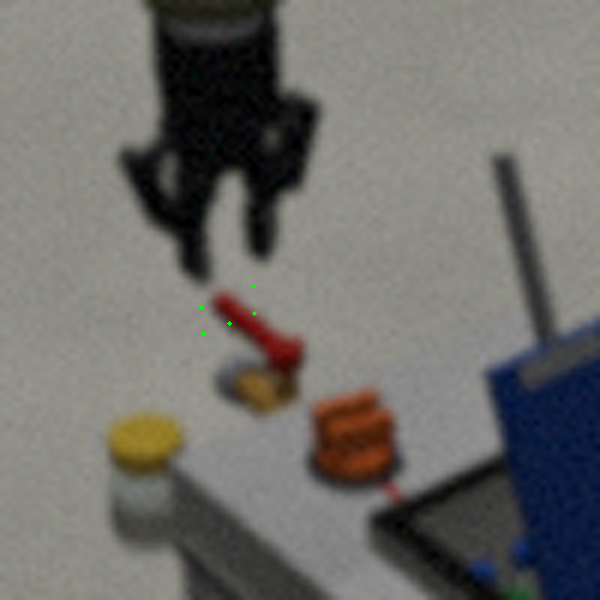

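Run:
```python
from h import *
A=[]
for n,(r,c0) in(("top",((180,260),(270,350))),("scene",((130,210),(205,285)))):
    im=np.mean([camera(n)["pixels"].astype(float) for _ in range(4)],0)
    b=im[r[0]:r[1],c0[0]:c0[1],::-1]; b=np.clip((b-10)*1.9,0,255).astype(np.uint8)
    A.append(cv2.resize(b,(400,400),interpolation=cv2.INTER_CUBIC))
cv2.imwrite("pics/a4.png",np.hstack(A))
```

```text
(no output)
```

View pics/a4.png

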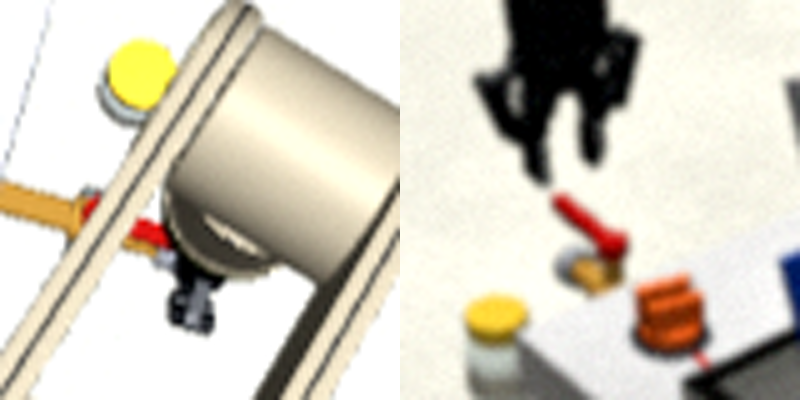

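Run:
```python
from h import *
for n in("scene","top"):
    c=camera(n);p=sensors.observe()["position"];y=R.from_euler("xyz",sensors.observe()["tool_rot"],degrees=True).as_matrix()[:,1]
    print(n,"cam pos",(-cv2.Rodrigues(np.array(c["rvec"]))[0].T@c["tvec"]).round(0),proj(c,[[0,0,0],p,p+[0,0,50],p+[0,0,100],p+[0,0,150],p+y*57+[0,0,60],p-y*57+[0,0,60],p-y*57+[0,0,20],p-y*30+[0,0,20],p-[50,0,0],p-[0,50,0]]).round(1).tolist())
    im=c["pixels"][:,:,::-1].copy()
    for k,h in enumerate([0,0]): pass
    for q in proj(c,[[0,0,0],p,p+[0,0,50],p+[0,0,100],p+[0,0,150],p+[0,0,200]]): cv2.circle(im,tuple(int(round(v)) for v in q),1,(0,255,0),-1)
    r=(slice(100,220),slice(200,380)) if n=="scene" else (slice(150,384),slice(180,400))
    cv2.imwrite(f"pics/b_{n}.png",cv2.resize(im[r],None,fx=3.4 if n=="scene" else 2.4,fy=3.4 if n=="scene" else 2.4,interpolation=cv2.INTER_CUBIC))
```

```text
scene cam pos [1292.  650.  830.] [[341.7, 161.0], [237.8, 173.4], [237.1, 162.3], [236.4, 150.7], [235.7, 138.5], [224.3, 164.9], [249.2, 155.3], [249.5, 164.3], [243.9, 166.5], [246.5, 168.2], [228.7, 169.1]]
top cam pos [ 299.  -38. 1496.] [[237.3, 369.6], [307.8, 229.3], [309.7, 227.6], [311.7, 225.8], [313.8, 223.8], [314.7, 210.1], [305.4, 244.7], [304.0, 245.6], [306.2, 237.6], [307.0, 244.6], [323.0, 230.5]]
```

View pics/b_scene.png

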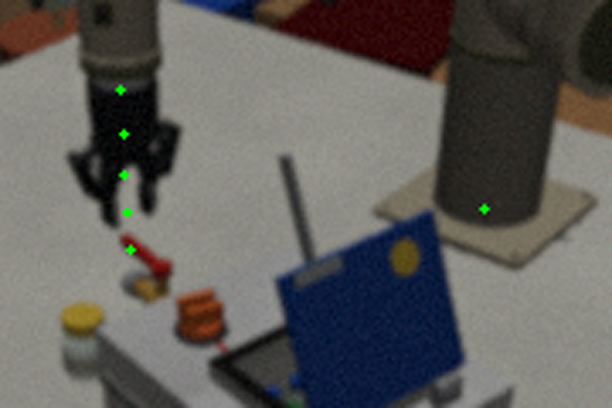

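View pics/b_top.png

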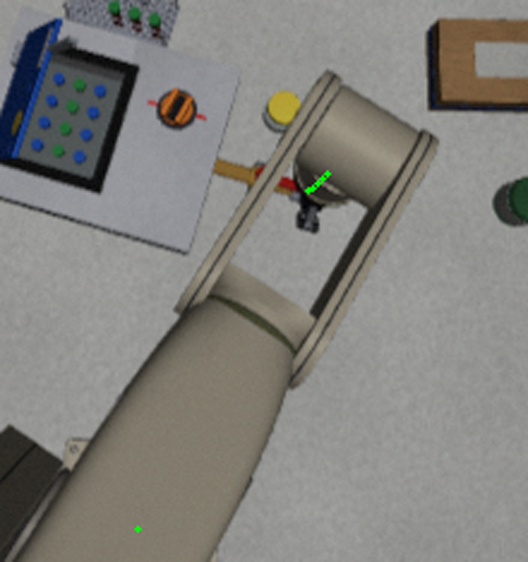

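```bash
python3 -m inch '[{"xyz":[0,0,0.2],"rotation":[0,0,0],"grip":40},{"xyz":[0,0,0],"rotation":[0,0,0],"grip":10},{"xyz":[0,0,0],"rotation":[0,0,0],"grip":10},{"xyz":[0,0,0],"rotation":[0,0,0],"grip":10},{"xyz":[0,0,0],"rotation":[0,0,0],"grip":10}]'
python3 - <<'E'
from h import *
A=[]
for n,(r,c0) in(("top",((180,260),(270,350))),("scene",((130,210),(205,285)))):
    im=np.mean([camera(n)["pixels"].astype(float) for _ in range(2)],0)
    b=im[r[0]:r[1],c0[0]:c0[1],::-1]; b=np.clip((b-5)*1.2,0,255).astype(np.uint8)
    A.append(cv2.resize(b,(400,400),interpolation=cv2.INTER_CUBIC))
cv2.imwrite("pics/a5.png",np.hstack(A))
E
```

```text
clock: 6.1
position: [466.3, -195.3, 72.7]
tool_rot: [180.0, 0.0, 78.2]
wrist_force: [1.2, -0.7, -0.4]
width: 9.6
```

View pics/a5.png

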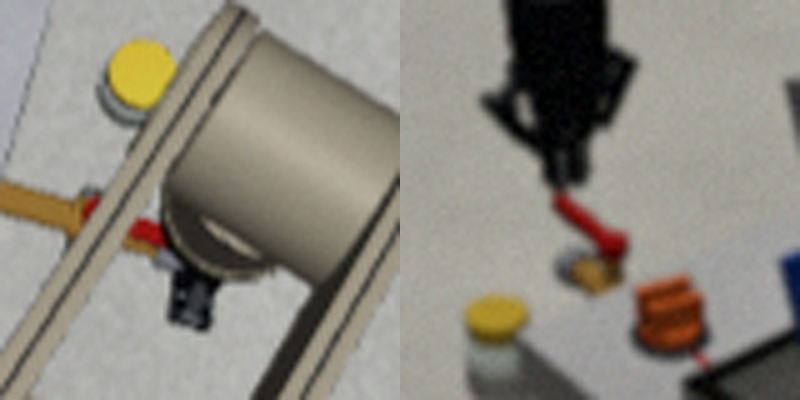

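```bash
python3 -m inch '[{"xyz":[0,0,0],"rotation":[0,0,0],"grip":40},{"xyz":[0,0,0],"rotation":[0,0,0],"grip":40},{"xyz":[0,0,0],"rotation":[0,0,0],"grip":40},{"xyz":[0,0,0.1],"rotation":[0,0,0],"grip":40},{"xyz":[0,0,0.1],"rotation":[0,0,0],"grip":40},{"xyz":[0,0,0],"rotation":[0,0,0],"grip":40}]'
python3 -m inch '[{"xyz":[0,0,0.1],"rotation":[0,0,0],"grip":40},{"xyz":[0,0,0.1],"rotation":[0,0,0],"grip":40},{"xyz":[0,0,0],"rotation":[0,0,0],"grip":40},{"xyz":[0,0,0],"rotation":[0,0,0],"grip":40}]'
cat > look.py <<'E'
import sys;from h import *
A=[]
for n,(r,c0) in(("top",((180,260),(270,350))),("scene",((130,210),(205,285)))):
    im=np.mean([camera(n)["pixels"].astype(float) for _ in range(2)],0)
    b=im[r[0]:r[1],c0[0]:c0[1],::-1]; b=np.clip((b-5)*1.2,0,255).astype(np.uint8)
    A.append(cv2.resize(b,(400,400),interpolation=cv2.INTER_CUBIC))
cv2.imwrite(f"pics/{sys.argv[1]}.png",np.hstack(A))
E
python3 look.py a6
```

```text
clock: 7.05
position: [465.5, -194.9, 61.6]
tool_rot: [-179.9, -0.0, 78.2]
wrist_force: [-0.3, -0.9, -0.5]
width: 40.2
clock: 7.55
position: [466.2, -195.2, 52.5]
tool_rot: [-180.0, -0.0, 78.2]
wrist_force: [-1.1, 0.6, 0.1]
width: 39.9
```

View pics/a6.png

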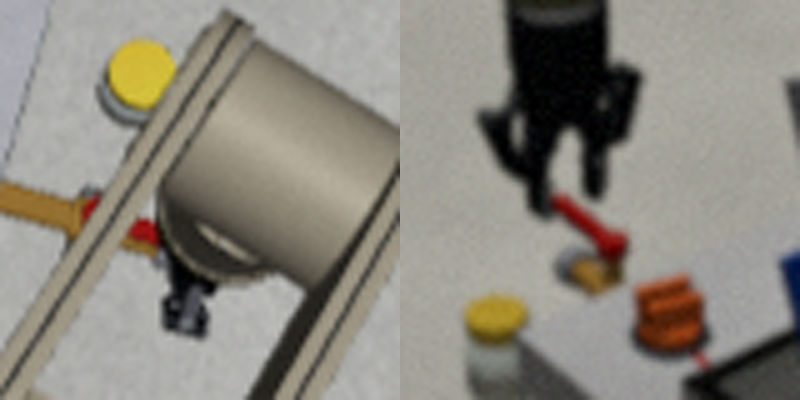

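```bash
python3 -m inch '[{"xyz":[0,0,0.1],"rotation":[0,0,0],"grip":40},{"xyz":[0,0,0.1],"rotation":[0,0,0],"grip":40},{"xyz":[0,0,0],"rotation":[0,0,0],"grip":20},{"xyz":[0,0,0],"rotation":[0,0,0],"grip":20},{"xyz":[0,0,0],"rotation":[0,0,0],"grip":20}]'
python3 look.py a7
```

```text
clock: 8.38
position: [466.3, -195.3, 42.6]
tool_rot: [180.0, 0.0, 78.2]
wrist_force: [-0.3, -0.7, 0.7]
width: 20.1
```

View pics/a7.png

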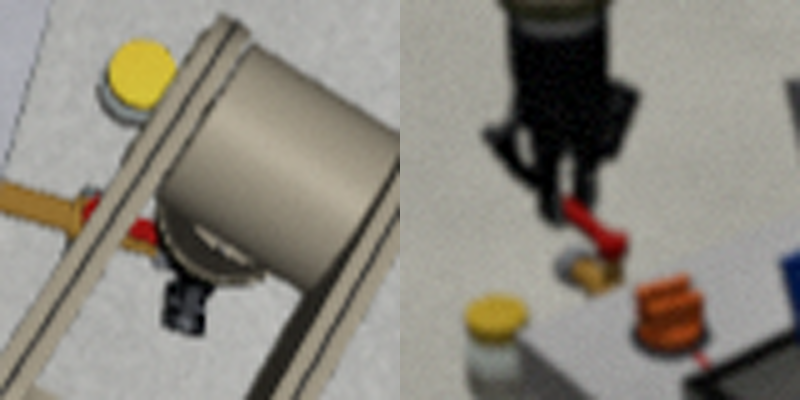

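```bash
python3 -m inch '[{"xyz":[0.05,0,0.08],"rotation":[0,0,0],"grip":20},{"xyz":[0.05,0,0.08],"rotation":[0,0,0],"grip":20},{"xyz":[0,0,0],"rotation":[0,0,0],"grip":10},{"xyz":[0,0,0],"rotation":[0,0,0],"grip":10},{"xyz":[0,0,0],"rotation":[0,0,0],"grip":10}]'
python3 look.py a8
```

```text
clock: 9.2
position: [468.0, -189.9, 33.9]
tool_rot: [179.9, -0.0, 78.2]
wrist_force: [8.5, -0.2, -7.4]
width: 12.8
```

View pics/a8.png

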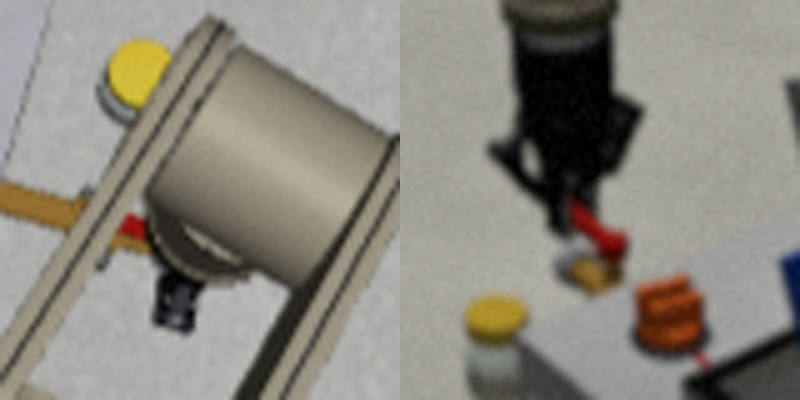

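```bash
python3 -m inch '[{"xyz":[0,0,0],"rotation":[0,0,0],"grip":18},{"xyz":[0,0,0],"rotation":[0,0,0],"grip":18},{"xyz":[0.014,-0.178,0],"rotation":[0,0,0.025],"grip":18},{"xyz":[0.014,-0.178,0],"rotation":[0,0,0.025],"grip":18},{"xyz":[0.014,-0.178,0],"rotation":[0,0,0.025],"grip":18},{"xyz":[0.014,-0.178,0],"rotation":[0,0,0.025],"grip":18},{"xyz":[0.014,-0.178,0],"rotation":[0,0,0.025],"grip":18},{"xyz":[0,0,0],"rotation":[0,0,0],"grip":18},{"xyz":[0,0,0],"rotation":[0,0,0],"grip":18}]'
python3 go.py 440 -160 34 33.2
```

```text
clock: 10.52
position: [431.3, -166.0, 34.6]
tool_rot: [180.0, 0.0, 33.4]
wrist_force: [0.0, -0.6, -0.3]
width: 17.9
t 10.53 p [ 431.3 -166.    34.6] rpy [180.    0.   33.4] F [ 0.  -0.6 -0.3] w 17.9 j [-27.  -6. 116.  -0.  70.  29.]
shift units [ 0.212 -0.004  0.012] rot units [0.     0.     0.0006] len mm 10.6 rot deg [0.  0.  0.2]
```

```bash
python3 -m inch '[{"xyz":[0.014,-0.178,0],"rotation":[0,0,0.025],"grip":18},{"xyz":[0.014,-0.178,0],"rotation":[0,0,0.025],"grip":18},{"xyz":[0.014,-0.178,0],"rotation":[0,0,0.025],"grip":18},{"xyz":[0.014,-0.178,0],"rotation":[0,0,0.025],"grip":18},{"xyz":[0.014,-0.178,0],"rotation":[0,0,0.025],"grip":18},{"xyz":[0,0,0],"rotation":[0,0,0],"grip":18},{"xyz":[0,0,0],"rotation":[0,0,0],"grip":18}]'
python3 -m inch '[{"xyz":[0,0,0],"rotation":[0,0,0],"grip":10},{"xyz":[0,0,0],"rotation":[0,0,0],"grip":10},{"xyz":[0,0,0],"rotation":[0,0,0],"grip":10}]'
python3 go.py 440 -160 34 33.2;python3 look.py a9
```

```text
clock: 11.4
position: [423.0, -123.2, 34.4]
tool_rot: [180.0, 0.0, -11.5]
wrist_force: [-0.4, 0.5, 0.4]
width: 18.2
clock: 11.78
position: [423.1, -123.1, 34.6]
tool_rot: [-180.0, 0.0, -11.7]
wrist_force: [-0.7, 2.3, 2.6]
width: 12.9
t 11.78 p [ 423.1 -123.1   34.6] rpy [-180.     0.   -11.7] F [-0.7  2.3  2.6] w 12.9 j [-23. -10. 119.   0.  70.  79.]
shift units [0.482 0.655 0.011] rot units [-0.      0.     -0.1249] len mm 40.6 rot deg [ -0.    0.  -44.9]
```

View pics/a9.png

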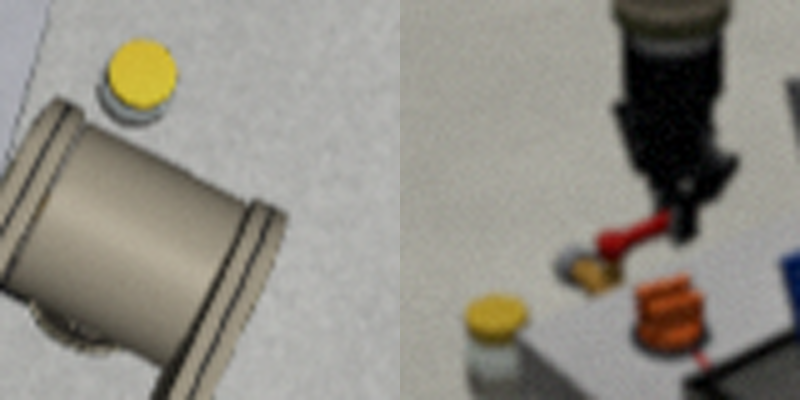

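```bash
python3 -m inch '[{"xyz":[0,-0.05,0],"rotation":[0,0,0.003],"grip":10},{"xyz":[0,-0.03,0],"rotation":[0,0,0],"grip":10},{"xyz":[0,0,0],"rotation":[0,0,0],"grip":10},{"xyz":[0,0,0],"rotation":[0,0,0],"grip":10},{"xyz":[0,0,0],"rotation":[0,0,0],"grip":10}]'
python3 go.py 423 -123 135 -11.8
```

```text
clock: 12.6
position: [423.2, -122.4, 34.6]
tool_rot: [179.7, -0.0, -12.9]
wrist_force: [-5.5, -16.4, 0.4]
width: 13.2
t 12.6 p [ 423.2 -122.4   34.6] rpy [179.7  -0.  -12.9] F [ -5.5 -16.4   0.4] w 13.2 j [-22. -10. 119.  -0.  70.  81.]
shift units [-2.000e-03  2.500e-02 -2.008e+00] rot units [ 0.0009 -0.     -0.003 ] len mm 100.4 rot deg [ 0.3 -0.  -1.1]
```

```bash
python3 -m inch '[{"xyz":[0,0.04,0],"rotation":[0,0,0],"grip":45},{"xyz":[0,0,0],"rotation":[0,0,0],"grip":45},{"xyz":[0,0,0],"rotation":[0,0,0],"grip":45},{"xyz":[0,0,-0.5],"rotation":[0,0,0],"grip":45},{"xyz":[0,0,-0.9],"rotation":[0,0,0],"grip":45},{"xyz":[0,0,-0.9],"rotation":[0,0,0],"grip":45},{"xyz":[0,0,-0.9],"rotation":[0,0,0],"grip":45},{"xyz":[0.418,-0.566,0],"rotation":[0,0,0],"grip":45},{"xyz":[0.418,-0.566,0],"rotation":[0,0,0],"grip":45},{"xyz":[0.418,-0.566,0],"rotation":[0,0,0],"grip":45},{"xyz":[0.418,-0.566,0],"rotation":[0,0,0],"grip":45},{"xyz":[0.418,-0.566,0],"rotation":[0,0,0],"grip":45},{"xyz":[0,0,0],"rotation":[0,0,-0.029],"grip":45},{"xyz":[0,0,0],"rotation":[0,0,-0.029],"grip":45},{"xyz":[0,0,0],"rotation":[0,0,-0.029],"grip":45},{"xyz":[0,0,0],"rotation":[0,0,-0.029],"grip":45}]'
python3 go.py 556.5 -8.5 200 154.5
```

```text
clock: 14.6
position: [556.8, -5.9, 194.3]
tool_rot: [-180.0, 0.0, 29.3]
wrist_force: [-0.2, 0.7, -0.7]
width: 44.9
t 14.6 p [556.8  -5.9 194.3] rpy [-180.     0.    29.3] F [-0.2  0.7 -0.7] w 44.9 j [-6.  1. 92.  0. 87. 55.]
shift units [-0.03   0.042 -0.115] rot units [-1.000e-04 -1.000e-04 -3.479e-01] len mm 6.3 rot deg [  -0.    -0.  -125.2]
```

```bash
python3 -m inch '[{"xyz":[-0.03,0.042,0],"rotation":[0,0,-0.029],"grip":50},{"xyz":[0,0,0],"rotation":[0,0,-0.029],"grip":50},{"xyz":[0,0,0],"rotation":[0,0,-0.029],"grip":50},{"xyz":[0,0,0],"rotation":[0,0,-0.029],"grip":50},{"xyz":[0,0,0],"rotation":[0,0,-0.029],"grip":50},{"xyz":[0,0,0],"rotation":[0,0,-0.029],"grip":50},{"xyz":[0,0,0],"rotation":[0,0,-0.029],"grip":50},{"xyz":[0,0,0],"rotation":[0,0,-0.029],"grip":50},{"xyz":[0,0,0],"rotation":[0,0,-0.029],"grip":50},{"xyz":[0,0,0],"rotation":[0,0,-0.029],"grip":50},{"xyz":[0,0,0],"rotation":[0,0,-0.029],"grip":50},{"xyz":[0,0,0],"rotation":[0,0,-0.029],"grip":50},{"xyz":[0,0,0.4],"rotation":[0,0,0],"grip":50},{"xyz":[0,0,0.4],"rotation":[0,0,0],"grip":50},{"xyz":[0,0,0],"rotation":[0,0,0],"grip":50},{"xyz":[0,0,0],"rotation":[0,0,0],"grip":50}]'
python3 go.py 556.5 -8.5 90 154.5
cat > look2.py <<'E'
import sys;from h import *
A=[]
for n,(r,c0) in(("top",((160,260),(210,310))),("scene",((130,230),(215,315)))):
    c=camera(n);im=c["pixels"].astype(float)
    b=im[r[0]:r[1],c0[0]:c0[1],::-1]; b=np.clip((b-5)*1.2,0,255).astype(np.uint8)
    b=cv2.resize(b,(400,400),interpolation=cv2.INTER_CUBIC)
    o=sensors.observe();y=R.from_euler("xyz",o["tool_rot"],degrees=True).as_matrix()[:,1]
    p=o["position"]+[0,0,37]
    for q in proj(c,[p,p+25*y,p-25*y]): cv2.circle(b,tuple(int(v) for v in (q-[c0[0],r[0]]+.5)*4),2,(0,255,0),-1)
    A.append(b)
cv2.imwrite(f"pics/{sys.argv[1]}.png",np.hstack(A))
E
python3 look2.py c1
```

```text
clock: 16.6
position: [556.3, -8.9, 154.2]
tool_rot: [-180.0, -0.0, 154.1]
wrist_force: [-0.2, 0.0, 0.2]
width: 49.9
t 16.6 p [556.3  -8.9 154.2] rpy [-180.    -0.   154.1] F [-0.2  0.   0.2] w 49.9 j [ -6.   2.  95.   0.  83. -70.]
shift units [-1.000e-03  8.000e-03  1.283e+00] rot units [-0.     -0.0001 -0.0011] len mm 64.2 rot deg [-0.  -0.  -0.4]
```

View pics/c1.png

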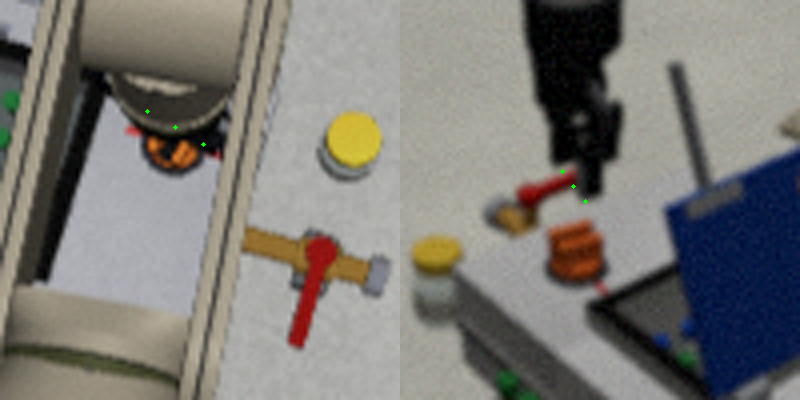

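```bash
python3 -m inch '[{"xyz":[0,0,0.4],"rotation":[0,0,0],"grip":50},{"xyz":[0,0,0.4],"rotation":[0,0,0],"grip":50},{"xyz":[0,0,0.3],"rotation":[0,0,0],"grip":50},{"xyz":[0,0,0],"rotation":[0,0,0],"grip":50},{"xyz":[0,0,0],"rotation":[0,0,0],"grip":50}]'
python3 look2.py c2
```

```text
clock: 17.32
position: [556.8, -8.9, 99.7]
tool_rot: [180.0, 0.0, 154.2]
wrist_force: [0.9, 0.9, 0.4]
width: 49.9
```

View pics/c2.png

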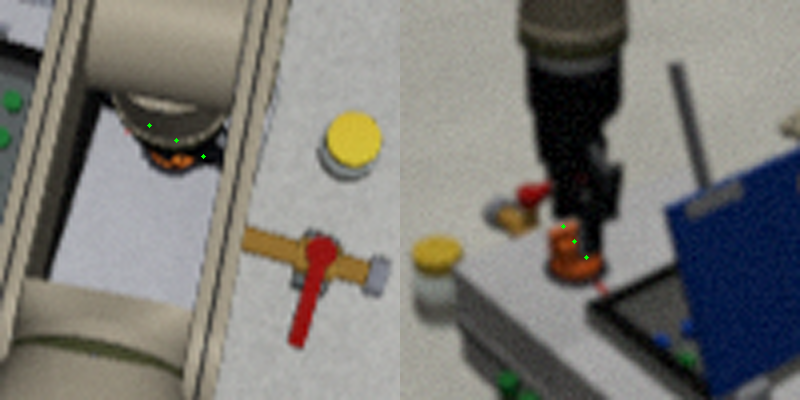

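```bash
python3 -m inch '[{"xyz":[0,0,0.12],"rotation":[0,0,0],"grip":50},{"xyz":[0,0,0],"rotation":[0,0,0],"grip":50},{"xyz":[0,0,0],"rotation":[0,0,0],"grip":20},{"xyz":[0,0,0],"rotation":[0,0,0],"grip":20},{"xyz":[0,0,0],"rotation":[0,0,0],"grip":20},{"xyz":[0,0,0],"rotation":[0,0,0],"grip":20}]'
python3 look2.py c3;python3 go.py 556.5 -8.5 90 154.5
```

```text
clock: 18.18
position: [557.6, -7.4, 94.4]
tool_rot: [179.8, 0.1, 154.2]
wrist_force: [2.0, 8.0, 0.4]
width: 28.1
t 18.27 p [557.6  -7.3  94.4] rpy [1.798e+02 1.000e-01 1.542e+02] F [3.2 7.  1.3] w 28.3 j [ -6.   5.  99.   0.  77. -70.]
shift units [ 0.009 -0.031  0.087] rot units [ 0.0005  0.0002 -0.0008] len mm 4.7 rot deg [ 0.2  0.1 -0.3]
```

View pics/c3.png

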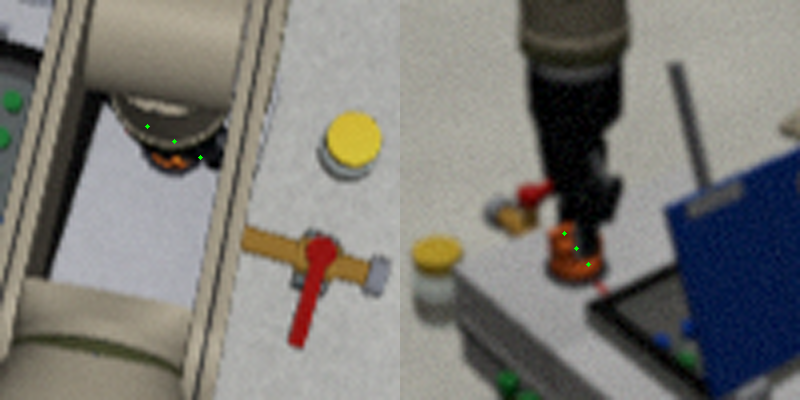

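```bash
python3 -m inch '[{"xyz":[0,0.036,0],"rotation":[0,0,0],"grip":20},{"xyz":[0,0,0],"rotation":[0,0,0.0211],"grip":20},{"xyz":[0,0,0],"rotation":[0,0,0.0211],"grip":20},{"xyz":[0,0,0],"rotation":[0,0,0.0211],"grip":20},{"xyz":[0,0,0],"rotation":[0,0,0.0211],"grip":20},{"xyz":[0,0,0],"rotation":[0,0,0.0211],"grip":20},{"xyz":[0,0,0],"rotation":[0,0,0.0211],"grip":20},{"xyz":[0,0,0],"rotation":[0,0,0.0211],"grip":20},{"xyz":[0,0,0],"rotation":[0,0,0.0211],"grip":20},{"xyz":[0,0,0],"rotation":[0,0,0.0211],"grip":20},{"xyz":[0,0,0],"rotation":[0,0,0.0211],"grip":20},{"xyz":[0,0,0],"rotation":[0,0,0],"grip":20},{"xyz":[0,0,0],"rotation":[0,0,0],"grip":20},{"xyz":[0,0,0],"rotation":[0,0,0],"grip":20}]'
python3 go.py 556.5 -8.5 200 78.2
```

```text
clock: 20.02
position: [560.0, -5.8, 94.4]
tool_rot: [179.7, -0.2, 78.2]
wrist_force: [11.3, 6.8, -3.1]
width: 28.6
t 20.02 p [560.   -5.8  94.4] rpy [179.7  -0.2  78.2] F [11.3  6.8 -3.1] w 28.6 j [-6.  5. 98.  0. 76.  6.]
shift units [-0.06  -0.047 -2.112] rot units [ 0.0008 -0.0005  0.0001] len mm 105.7 rot deg [ 0.3 -0.2  0. ]
```

```bash
python3 -m inch '[{"xyz":[0,0,0],"rotation":[0,0,0],"grip":45},{"xyz":[0,0,0],"rotation":[0,0,0],"grip":45},{"xyz":[0,0,0],"rotation":[0,0,0],"grip":45},{"xyz":[0,0,-0.3],"rotation":[0,0,0],"grip":45},{"xyz":[0,0,-0.6],"rotation":[0,0,0],"grip":45},{"xyz":[0,0,-0.8],"rotation":[0,0,0],"grip":45},{"xyz":[0,0,-0.8],"rotation":[0,0,0],"grip":20},{"xyz":[0,-0.6,-0.8],"rotation":[0,0,0],"grip":0},{"xyz":[0,-0.75,-0.3],"rotation":[0,0,0],"grip":0},{"xyz":[0,-0.75,0],"rotation":[0,0,0],"grip":0},{"xyz":[0,-0.75,0],"rotation":[0,0,0],"grip":0},{"xyz":[0,-0.75,0],"rotation":[0,0,0],"grip":0},{"xyz":[0,0,0],"rotation":[0,0,0],"grip":0},{"xyz":[0,0,0],"rotation":[0,0,0],"grip":0}]'
python3 go.py 381 28.6 270 78.2
python3 - <<'E'
from h import *
c=snap("top","5");cv2.imwrite("pics/d1.png",cv2.resize(c["pixels"][150:280,165:335,::-1],None,fx=4.4,fy=4.4,interpolation=cv2.INTER_CUBIC))
E
```

```text
clock: 21.78
position: [381.7, 29.3, 274.5]
tool_rot: [179.9, -0.0, 78.2]
wrist_force: [-0.2, 0.2, 0.1]
width: -0.1
t 21.77 p [381.7  29.3 274.5] rpy [179.9  -0.   78.2] F [-0.2  0.2  0.1] w -0.1 j [ -3. -29. 109.  -0. 100.   8.]
shift units [-0.017 -0.011  0.09 ] rot units [ 0.0004 -0.      0.0001] len mm 4.6 rot deg [ 0.1 -0.   0. ]
```

View pics/d1.png

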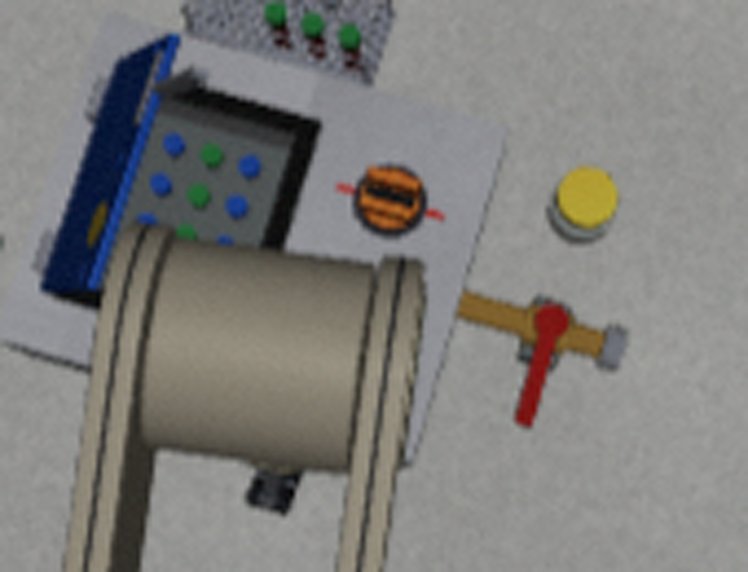

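```bash
python3 -m inch '[{"xyz":[0.73,0,0],"rotation":[0,0,0],"grip":0},{"xyz":[0.73,0,0],"rotation":[0,0,0],"grip":0},{"xyz":[0.73,0,0],"rotation":[0,0,0],"grip":0},{"xyz":[0.73,0,0],"rotation":[0,0,0],"grip":0},{"xyz":[0.73,0,0],"rotation":[0,0,0],"grip":0},{"xyz":[0.73,0,0],"rotation":[0,0,0],"grip":0},{"xyz":[0.73,0,0],"rotation":[0,0,0],"grip":0},{"xyz":[0.73,0,0],"rotation":[0,0,0],"grip":0},{"xyz":[0,0.58,0],"rotation":[0,0,0],"grip":0},{"xyz":[0,0.58,0],"rotation":[0,0,0],"grip":0},{"xyz":[0,0.58,0],"rotation":[0,0,0],"grip":0},{"xyz":[0,0,0.66],"rotation":[0,0,0],"grip":0},{"xyz":[0,0,0.66],"rotation":[0,0,0],"grip":0},{"xyz":[0,0,0],"rotation":[0,0,0],"grip":0},{"xyz":[0,0,0],"rotation":[0,0,0],"grip":0}]'
python3 go.py 381 28.6 270 78.2
python3 - <<'E'
from h import *
A=[]
for n,(r,c0) in(("top",((150,250),(140,240))),("scene",((100,200),(270,370)))):
    c=camera(n);im=c["pixels"]
    b=cv2.resize(im[r[0]:r[1],c0[0]:c0[1],::-1],(400,400),interpolation=cv2.INTER_CUBIC)
    p=sensors.observe()["position"]+[0,0,37]
    for q in proj(c,[p]): cv2.circle(b,tuple(int(v) for v in (q-[c0[0],r[0]]+.5)*4),3,(0,255,0),-1)
    A.append(b)
cv2.imwrite("pics/e1.png",np.hstack(A))
p=sensors.observe()["position"];d=p[:2]-[531.5,102];print("box",d@[.979,-.204],d@[.204,.979],"zreal",p[2]+37)
print([(round(115-125*np.cos(t)+4*np.sin(t)+11,1),round(136+125*np.sin(t)+4*np.cos(t)-37,1)) for t in np.radians([68,60,52,44,36,28,20,12,6,0])])
E
```

```text
clock: 23.7
position: [526.6, 297.7, 208.4]
tool_rot: [180.0, -0.0, 78.2]
wrist_force: [0.2, -0.9, 1.2]
width: -0.1
t 23.7 p [526.6 297.7 208.4] rpy [180.   -0.   78.2] F [ 0.2 -0.9  1.2] w -0.1 j [25.  8. 83. -0. 89. 36.]
shift units [-5.864 -1.751 -1.234] rot units [ 0.0001 -0.0001  0.    ] len mm 312.1 rot deg [ 0. -0.  0.]
box -44.35074083281298 191.03994311841473 zreal 246.62956334245317
[(np.float64(82.9), np.float64(216.4)), (np.float64(67.0), np.float64(209.3)), (np.float64(52.2), np.float64(200.0)), (np.float64(38.9), np.float64(188.7)), (np.float64(27.2), np.float64(175.7)), (np.float64(17.5), np.float64(161.2)), (np.float64(9.9), np.float64(145.5)), (np.float64(4.6), np.float64(128.9)), (np.float64(2.1), np.float64(116.0)), (np.float64(1.0), np.float64(103.0))]
```

View pics/e1.png

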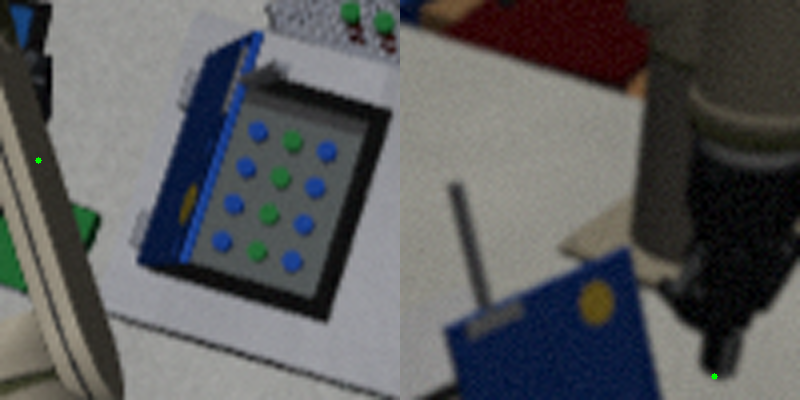

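```bash
python3 -m inch '[{"xyz":[-0.5,0,-0.08],"rotation":[0,0,0],"grip":0},{"xyz":[-0.5,0,-0.08],"rotation":[0,0,0],"grip":0},{"xyz":[-0.5,0,0],"rotation":[0,0,0],"grip":0},{"xyz":[-0.4,0,0],"rotation":[0,0,0],"grip":0},{"xyz":[-0.25,0,0],"rotation":[0,0,0],"grip":0},{"xyz":[-0.318,0,0.142],"rotation":[0,0,0],"grip":0},{"xyz":[-0.296,0,0.186],"rotation":[0,0,0],"grip":0},{"xyz":[0,0,0],"rotation":[0,0,0],"grip":0},{"xyz":[0,0,0],"rotation":[0,0,0],"grip":0}]'
cat > look3.py <<'E'
import sys;from h import *
A=[]
for n,(r,c0) in(("top",((150,270),(150,270))),("scene",((130,250),(230,350)))):
    c=camera(n);im=c["pixels"]
    A.append(cv2.resize(im[r[0]:r[1],c0[0]:c0[1],::-1],(400,400),interpolation=cv2.INTER_CUBIC))
cv2.imwrite(f"pics/{sys.argv[1]}.png",np.hstack(A))
p=sensors.observe()["position"];d=p[:2]-[531.5,102];print("box",d@[.979,-.204],d@[.204,.979],"z",p[2])
E
python3 look3.py e2
```

```text
clock: 24.92
position: [497.4, 162.3, 198.6]
tool_rot: [-179.9, 0.0, 78.2]
wrist_force: [0.0, 0.4, 0.3]
width: 0.1
box -45.48450413811613 52.40753546791306 z 198.99547304805142
```

View pics/e2.png

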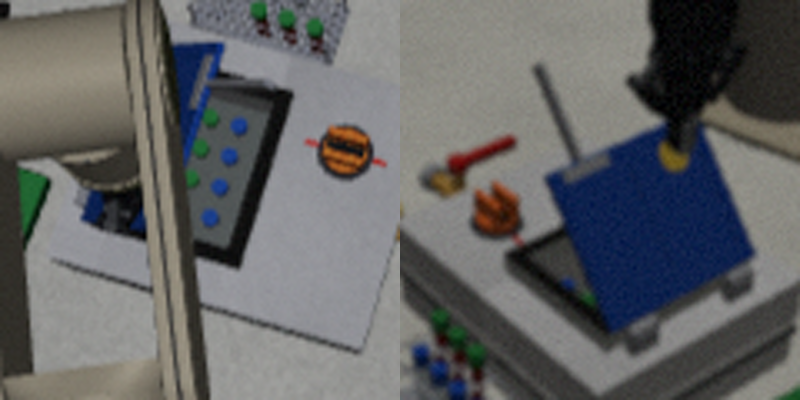

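```bash
python3 -m inch '[{"xyz":[-0.266,0,0.226],"rotation":[0,0,0],"grip":0},{"xyz":[-0.234,0,0.26],"rotation":[0,0,0],"grip":0},{"xyz":[-0.194,0,0.29],"rotation":[0,0,0],"grip":0},{"xyz":[-0.152,0,0.314],"rotation":[0,0,0],"grip":0},{"xyz":[0,0,0],"rotation":[0,0,0],"grip":0},{"xyz":[0,0,0],"rotation":[0,0,0],"grip":0}]'
python3 look3.py e3
```

```text
clock: 25.78
position: [488.5, 120.8, 144.3]
tool_rot: [-179.9, 0.0, 78.2]
wrist_force: [-1.2, -0.1, 1.7]
width: -0.0
box -45.579486111420294 10.012657496313114 z 144.77890334936265
```

View pics/e3.png

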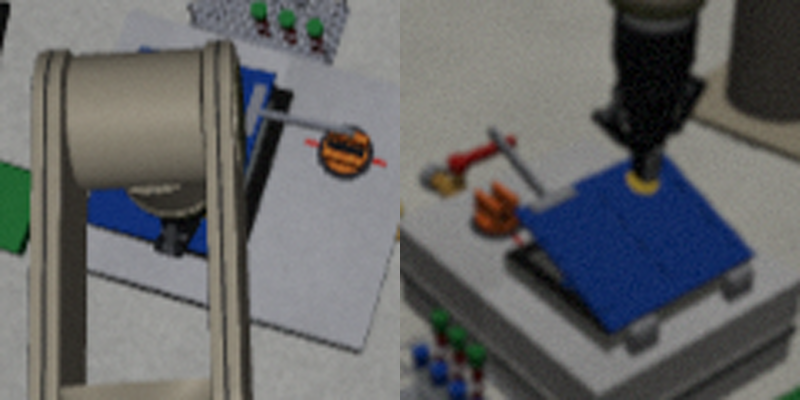

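```bash
python3 -m inch '[{"xyz":[-0.106,0,0.332],"rotation":[0,0,0],"grip":0},{"xyz":[-0.05,0,0.258],"rotation":[0,0,0],"grip":0},{"xyz":[0,0,0],"rotation":[0,0,0],"grip":0},{"xyz":[0,0,0],"rotation":[0,0,0],"grip":0}]'
python3 -m inch '[{"xyz":[-0.01,0,0.14],"rotation":[0,0,0],"grip":0},{"xyz":[-0.01,0,0.1],"rotation":[0,0,0],"grip":0},{"xyz":[0,0,0],"rotation":[0,0,0],"grip":0},{"xyz":[0,0,0],"rotation":[0,0,0],"grip":0}]'
python3 look3.py e4
```

```text
clock: 26.38
position: [487.3, 113.3, 115.3]
tool_rot: [-180.0, 0.0, 78.2]
wrist_force: [-0.2, -0.0, 2.1]
width: 0.3
clock: 26.88
position: [487.4, 112.2, 103.4]
tool_rot: [180.0, 0.0, 78.2]
wrist_force: [1.5, -0.3, 3.4]
width: -0.3
box -45.29164793904646 1.0294957524538024 z 103.31470600083526
```

View pics/e4.png

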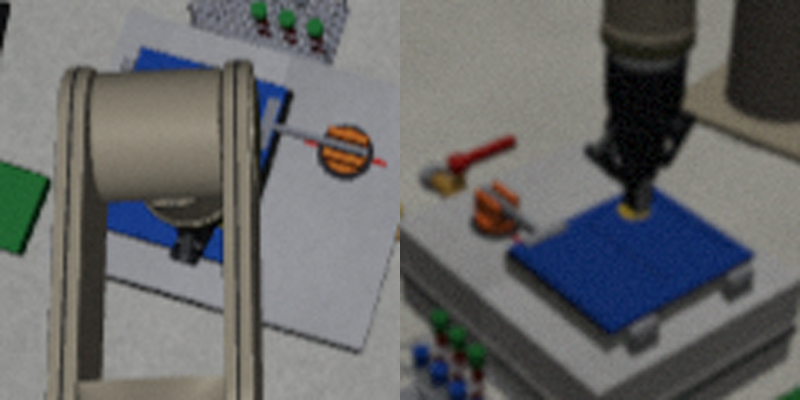

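Force is only 3.4 N, so the cover is close but may not be on the stop. I press in small steps until the force climbs.

```bash
for i in 1 2 3; do python3 -m inch '[{"xyz":[0,0,0.04],"rotation":[0,0,0],"grip":0},{"xyz":[0,0,0],"rotation":[0,0,0],"grip":0},{"xyz":[0,0,0],"rotation":[0,0,0],"grip":0},{"xyz":[0,0,0],"rotation":[0,0,0],"grip":0}]' | egrep 'posi|force'; done
```

```text
position: [487.4, 112.1, 101.2]
wrist_force: [-0.2, -2.0, 4.2]
position: [487.5, 112.1, 100.6]
wrist_force: [-5.1, -3.9, 16.3]
position: [487.7, 112.1, 100.5]
wrist_force: [-13.3, -3.8, 29.5]
```

```bash
python3 -m inch '[{"xyz":[0,0,-0.02],"rotation":[0,0,0],"grip":0},{"xyz":[0,0,0],"rotation":[0,0,0],"grip":0},{"xyz":[0,0,0],"rotation":[0,0,0],"grip":0},{"xyz":[0,0,0],"rotation":[0,0,0],"grip":0},{"xyz":[0,0,0],"rotation":[0,0,0],"grip":0}]' | egrep 'posi|force|clock'
python3 look3.py e5
python3 - <<'E'
from h import *
c=camera("scene");b=cv2.resize(c["pixels"][165:245,225:335,::-1],None,fx=7,fy=7,interpolation=cv2.INTER_CUBIC)
# expected shut outline, box origin refined
o=np.array([531.5,102]);X=np.array([.979,-.204]);Y=np.array([.204,.979])
for th,col in((0,(0,255,0)),(.06,(0,0,255))):
  for (x,r) in((90,150),(-90,150),(90,75),(50,242)):
    w=np.r_[o+x*X+(115-r*np.cos(th))*Y,136+4+r*np.sin(th)]
    q=(proj(c,[w])[0]-[225,165]+.5)*7; cv2.circle(b,(int(q[0]),int(q[1])),3,col,-1)
cv2.imwrite("pics/e6.png",b)
for t in ["tube_rack","jar","slide_box"]:
    print(t,[np.round(l["centre"],1).tolist() for l in landmark_of(t,"scene")][:2])
E
```

```text
clock: 29.1
position: [487.6, 112.1, 100.5]
wrist_force: [-10.1, -4.9, 23.2]
box -45.06010701418911 0.94108444798279 z 100.5232375618681
tube_rack [[247.4, 257.4]]
jar [[314.5, 220.5], [226.3, 208.2]]
slide_box [[360.7, 258.8]]
```

View pics/e6.png

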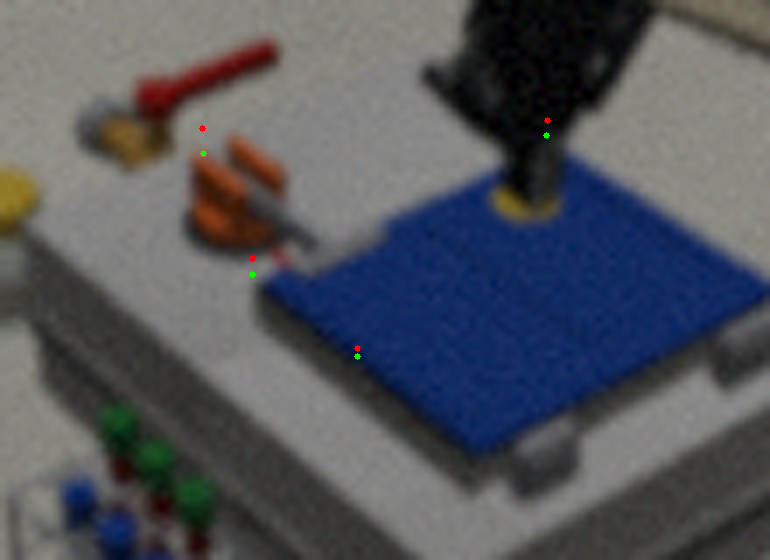

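View pics/e5.png

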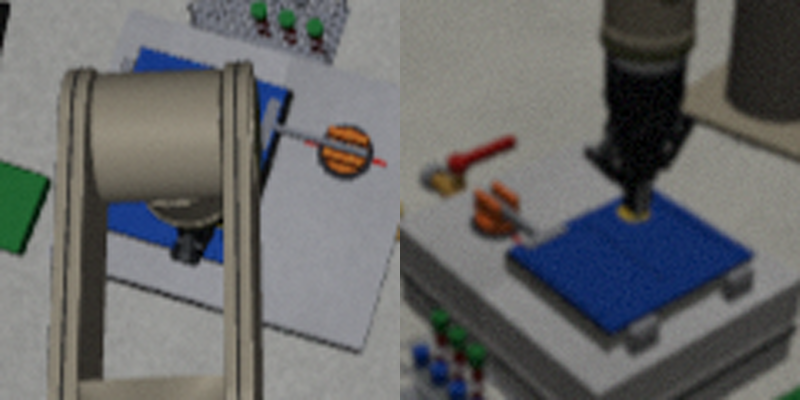

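```bash
python3 -m inch '[{"xyz":[0,0,0],"rotation":[0,0,0],"grip":0},{"xyz":[0,0,0],"rotation":[0,0,0],"grip":0},{"xyz":[0,0,0],"rotation":[0,0,0],"grip":0},{"xyz":[0,0,0],"rotation":[0,0,0],"grip":0}]' && python3 -c "
from rig import robot;print(robot.close_job())"
```

```text
clock: 29.9
position: [487.6, 112.1, 100.5]
tool_rot: [179.9, 0.0, 78.2]
wrist_force: [-9.7, -4.2, 22.8]
width: 0.2
the job is handed in; nothing more can be done
None
```

I closed the vent, lined up the catch and pressed the cover home. I handed the job in at about 30 s of the allowed 67 s, with the fingertips still pressing on the yellow pad. The interface reports no verdict, so what follows comes from my own checks.

- **Vent:** I gripped the red handle, turned it about 90°, and pushed it against its stop, where the reaction was about 16 N. The top picture shows it straight across the pipe.
- **Catch:** I gripped it and turned it about 76°. In the top picture the slot is within about 2° of the red marks.
- **Cover:** I swung it down with closed fingers. From about 101 mm reported height it moved less than 1 mm more while the force rose from 4 to 30 N. I backed off slightly and held a steady 23 N upward, about 25 N in all. The pictures show it flat on the frame with the tongue in the slot.
- **Other things:** They look unmoved in the pictures of the work area. A final landmark check put the tube rack and slide box within 1 to 3 pixels of where they started. For the jar, the top guess was a wrong spot on the box, and the second was about 2 pixels off. I did not re-measure the tablet, stylus, glove carton and wash bottle; the arm stayed clear of them.

**What disagreed:**
- **Fingertip height:** In the pictures the fingertips ended about 37 mm higher than the reported TCP. A first attempt to grip the handle at the nominal height closed on nothing. I used this offset from then on, and the contacts at the handle, catch and cover agreed with it.
- **Box position:** The fit from the pictures was about 2 to 3 mm off, judging by where the catch centred in the grip.

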